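Lock up the desktop drawer unit

ROBOT

A 6-joint arm with a two-finger parallel gripper is mounted at the origin on the work surface. World frame = base frame: x ahead of the robot, y to its left, z up, the work surface at z = 0. Lengths are in mm, angles in degrees, forces in N, time in s.
With the tool pointing down it reaches from about 350 to 850 mm from the base axis. Payload 8.1 kg.
Tool frame: the origin (TCP) lies midway between the tips of the shut fingers; the grasp point (between the pads) lies 19 mm behind it (r.pinch_z is the distance from the TCP to the grasp point, in mm); z points along the fingers, y is the line along which they close (so a half turn about z gives the same grasp; the last joint's range is limited). The gripper opens to 85 mm and grips with 20 to 120 N. Pads are 22 mm wide; open, the fingers measure 114 mm over their backs; the gripper's body (76 mm by 85 mm) begins 54 mm behind the grasp point. The pads swing forward as they close: fully open they stand 13 mm farther back than shut.
Start: joints at [70.737, 7.471, 85.268, -0, 87.261, -4.893], TCP at [148.885, 581.239, 231.292] pointing down, gripper open.
Joint ranges: [-169.43, 169.43], [-51.17, 129.36], [1.28, 143.12], [-76.62, 256.62], [0, 156.53], [-152.29, 152.29]. Speed limits (degrees/s): [136.94, 136.94, 159.86, 180, 180, 180].

INTERFACE

Orientations are given as [roll, pitch, yaw] about the fixed x, y, z axes, in that order (R = Rz(yaw) Ry(pitch) Rx(roll)).
In Python, from bench import sensors, optics, job, r gives the robot as it stands.
- The arm moves only by the tool play_rows, never from a script. Its argument "motion" is a list that holds one entry, the list of rows, each a list of 6 numbers: the shift along the tool's x, y, z in cm, then the turn, a rotation vector about the tool's x, y, z in degrees. In form: [[[x, y, z, ax, ay, az], ...]]. A call has 1 to 5 rows; each row is the pose to reach, as a shift and turn from the pose commanded when the call began, along the tool's axes at that moment; what a row does not reach only later rows make up. A row lasts 1/10 s, in which the tool goes at most 50 mm and 8.59 degrees, less where a joint would pass 70% of its speed; a pose out of reach is approached as far as the arm can. A call with a gripper value outside its range is refused whole. "jaw" is the opening, from 0 (shut) to 1 (fully open), set as the call begins (left out, the last holds). The fingers move at their own pace and stop on an object; "squeeze" is the grip in N (left out, the last holds). Time passes only in rows, so rows that repeat a pose let the fingers close. It gives the time, the measured TCP pose, the force, the opening and the grip force at its end, in the units of the state.
- sensors.sense(): the state, without advancing time (a new reading comes with each control period).
- optics.snapshot(name): name is "side" or "top"; returns a dict with "pixels" (400x640x3 uint8, red, green, blue), "mtx" (3x3 intrinsics, pixels), "R" (3x3) and "t" (3): a world point X has camera coordinates R X + t. Camera axes: x right, y down, z forward; pixel columns grow to the right and rows downward; lengths in mm; the calibration is good to about 2 mm. A picture is of the moment at which its call begins. There is no depth.
- job.hand_in(): hands the job in; it is judged then, once.
The state is a dict: "time": time; "joint_pos": joint angles; "qd": joint speeds; "joint_efforts": joint torques, N m; "tool_pos": TCP position; "tcp_rot": TCP orientation; "ft_force": force on the tool from outside, world axes, zero at the start; "wrist_torque": the same for the moment, N m; "finger_gap": finger opening in mm; "grip_force": force on a finger pad.
Only numpy, scipy, OpenCV 4.12 (cv2) and the standard library are available. Lean on these libraries where they do the work, as an engineer would, in place of code of your own. Each camera call takes 0.05 s, during which the arm holds its last target. There are 200 camera calls.

TASK

Using only the fingertips, push both open drawers of the desktop drawer unit fully shut, and only then press the steel lock plunger on top of the unit all the way in. Grasp and lift nothing, leave the stapler and the pen cup where they stand, and finish with the hand clear.

Things in the scene. Friction and masses are not known exactly. Their poses are not given: they have to be found in the camera images.
- unit: Grey desktop drawer unit fixed to the desk, 260 mm deep (x), 460 wide (y), 100 high, turned by up to 0.2 rad. Origin: centre of its underside, on the desk. Its -x axis points out of its front towards the robot, y to the left as seen from the robot, z up. Two drawers fill its front; a lock plunger stands on its top (front, middle), a fixed hole punch and phone (75 and 150 mm high) on the rear half.
- left_drawer (a joint): Opening of the left (+y) drawer in m: 0 fully shut, up to 0.13; starts 0.03 to 0.10. It slides along the unit's x axis with 2 N of friction and light damping (8 N per m/s), stays where it is left, and meets a firm stop at 0. Weighs 0.6 to 1.3 kg.
- right_drawer (a joint): The same for the right (-y) drawer.
- left_face (a point): Centre of the left drawer's outer face, 53 mm above the desk; moves with the drawer, axes as the unit's. The front is a flat white panel without handle, 218 mm wide, 8 to 98 mm above the desk, 18 mm thick, with a flat card holder; stationery fills the drawer to 73 mm above the desk. Shut, the face is 148 mm in front of the unit's origin (18 mm in front of the grey body), 112 mm to its left.
- right_face (a point): The same point of the right drawer's front, 112 mm to the right of the unit's origin (so 224 mm from left_face along the unit's y).
- lock (a joint): Travel of the lock plunger in m: 0 standing out, 0.012 pressed all the way in (firm stop). It takes about 4 N (plus 30 N per m/s), has no spring and stays where it is left. It starts at 0.
- lock_top (a point): Centre of the flat round top of the plunger, an upright steel cylinder 28 mm across on the unit's top, 85 mm in front of the unit's origin, midway between the drawers. Its top is 116 mm above the desk (16 mm above the unit's top) when out, 104 mm when in. A flat black ring 42 mm across, 3 mm high, surrounds it.
- stapler: Loose blue desk stapler, 145 (its x) x 40 x 62 mm high, on the desk beside the drawers' fronts, left or right. Origin: centre of its underside. Leave alone.
- pen_cup: Loose round black pen cup, 68 mm across, 100 mm high, its pens reach 150 mm; on the desk on the other side. Origin: centre of its underside. Leave alone.

How it is judged:
By the outcome, as a careful person would: the job done as asked, in the order asked, and still so for the second after the job is handed in, with the robot touching nothing.
It also fails if it takes over 72 s, if anything falls off the work surface, if the arm or the gripper's body presses on something with over 40 N, if the wrist force passes 120 N, or if a joint passes its speed limit or range.

## Working session

There is one attempt and no reset: what is moved stays moved. The work goes in short steps, Python scripts to look and compute and a tool call to move; the robot and the scene stay as the last step left them, time stands still between calls to the robot, and variables do not carry over. Pictures are saved under pics/ and viewed, at most 10 in all, crops included, and the job is handed in when it is done.

Besides the shell and the picture viewer there is one more tool, called as name([rows], argument=value, ...), one row to a line, values as JSON. play_rows: Moves the arm, as the interface text tells. Its arguments: {"type":"object","properties":{"motion":{"type":"array","items":{"type":"array","items":{"type":"array","items":{"type":"number"}}}},"jaw":{"type":"number"},"squeeze":{"type":"number"}},"required":["motion"]}

```bash
mkdir -p pics; python3 - <<'E'
from bench import sensors, optics, job, r
import cv2,numpy as np
for n in("top","side"):
    s=optics.snapshot(n); cv2.imwrite(f"pics/{n}0.png",s["pixels"][:,:,::-1]); print(n,s["mtx"].round(1).tolist(),s["R"].round(3).tolist(),s["t"].round(1).tolist())
print(sensors.sense())
E
```

```text
top [[382.0, 0.0, 317.4], [0.0, 382.0, 202.2], [0.0, 0.0, 1.0]] [[0.019, -1.0, -0.018], [-0.998, -0.018, -0.057], [0.057, 0.019, -0.998]] [-6.4, 642.4, 930.6]
side [[410.1, 0.0, 319.2], [0.0, 410.1, 204.4], [0.0, 0.0, 1.0]] [[0.765, -0.643, -0.007], [-0.455, -0.534, -0.712], [0.455, 0.548, -0.702]] [-479.2, 344.5, 694.1]
{'time': 0.1, 'joint_pos': array([ 7.07374055e+01,  7.51182267e+00,  8.53241727e+01, -3.42568142e-04,
        8.72603519e+01, -4.89374666e+00]), 'qd': array([ 0.08252392, -0.11210287, -0.14668853, -0.11177437, -0.03907043,
        0.00130247]), 'joint_efforts': array([-5.00085189e-04, -5.70955646e+01, -5.01941085e+01, -3.37928213e-04,
        8.32184160e-03, -3.77226945e-05]), 'tool_pos': array([148.72110698, 580.7640837 , 230.32760083]), 'tcp_rot': array([-1.79903975e+02, -7.87830720e-03,  1.65631162e+02]), 'ft_force': array([0.09837946, 0.30122418, 0.89357435]), 'wrist_torque': array([ 0.00177513, -0.02015144, -0.01846106]), 'grip_force': 0.0, 'finger_gap': 85.42752757760071}
```

View pics/top0.png

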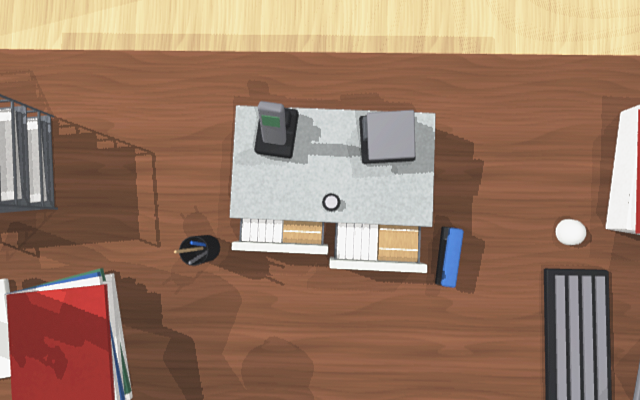

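View pics/side0.png

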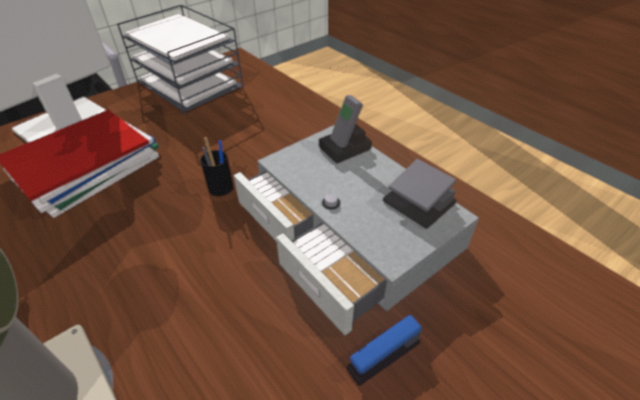

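The top view shows the unit (corners about 236,106 / 435,113 / 433,227 / 231,218), the left front at rows 244–254 (cols 232–328) and the right front at rows 262–273 (cols 330–427). It also shows the plunger at (331,202), the cup at (199,250) and the stapler at (450,257). The side view agrees.

```bash
cat >h.py <<'E'
from bench import sensors, optics, job, r
import cv2,numpy as np
from scipy.spatial.transform import Rotation as Ro
def ray(s,px,z):
    px=np.atleast_2d(px).astype(float); K,R,t=s["mtx"],np.array(s["R"]),np.array(s["t"])
    c=-R.T@t; d=(R.T@np.linalg.inv(K)@np.c_[px,np.ones(len(px))].T).T
    return c+d*((z-c[2])/d[:,2])[:,None]
def measure(s):
    im=s["pixels"]; hsv=cv2.cvtColor(im,cv2.COLOR_RGB2HSV); out={}
    # unit body top (grey) -> box at z=100
    g=((hsv[...,1]<40)&(hsv[...,2]>120)).astype(np.uint8)
    g[:, :222]=0; g[:,445:]=0; g[:95]=0; g[290:]=0
    cut=g.copy(); cut[228:]=0
    q=cut.copy()
    return g,hsv
E
python3 - <<'E'
from h import *
s=optics.snapshot("top")
def sh(n,px,z): print(n,ray(s,px,z)[:,:2].round(0).tolist())
c=ray(s,[[236,106],[435,113],[433,227],[231,218]],100); sh("corners",[[236,106],[435,113],[433,227],[231,218]],100)
print(np.linalg.norm(np.diff(c,axis=0),axis=1).round())
g,hsv=measure(s)
# bottom-most bright pixel per column = outer face upper edge (z~98)
for n,(a,b),(lo,hi) in(("L",(238,322),(238,262)),("R",(336,420),(256,280))):
    V=hsv[...,2].astype(int); S=hsv[...,1]
    print(n,[(int(v),int(w)) for v,w in zip(V[lo:hi,(a+b)//2],S[lo:hi,(a+b)//2])])
    cols=np.arange(a,b,2); rows=[]
    for x in cols:
        m=np.where((S[lo:hi,x]<50)&(V[lo:hi,x]>210))[0]; rows.append(lo+m.max()+.5 if len(m) else np.nan)
    P=ray(s,np.c_[cols,rows],98)[:,:2]; P=P[~np.isnan(P[:,0])]; f=cv2.fitLine(P.astype(np.float32),cv2.DIST_HUBER,0,.01,.01).ravel()
    print(n,f.round(3),np.degrees(np.arctan2(f[1],f[0])))
sh("edges",[[232,250],[328,254],[330,269],[427,273]],98)
k=np.zeros(V.shape,np.uint8); k[188:216,318:346]=1
b=((V<70)&(k>0)); p=np.argwhere(b)[:,::-1]; (x,y),rad=cv2.minEnclosingCircle(p.astype(np.float32)); print(x,y,rad); sh("lock ring",[[x,y]],103)
w=((V>130)&(k>0)).astype(np.uint8); n,l,st,ce=cv2.connectedComponentsWithStats(w); j=l[int(y),int(x)]; print(st[j],ce[j]); sh("lock",[ce[j]],116)
bl=((hsv[...,0]>100)&(hsv[...,0]<125)&(S>120)&(np.arange(640)>430)&(np.arange(640)<470)&(np.arange(400)[:,None]>215)&(np.arange(400)[:,None]<300)).astype(np.uint8)
sh("stapler",cv2.boxPoints(cv2.minAreaRect(np.argwhere(bl)[:,::-1].astype(np.float32))),62)
sh("cup",[[199,250],[217,250]],100)
st=sensors.sense(); R=Ro.from_euler('xyz',st["tcp_rot"],degrees=True).as_matrix(); print(R.round(2).tolist())
E
```

```text
corners [[857.0, 197.0], [847.0, -261.0], [587.0, -257.0], [598.0, 200.0]]
[458. 260. 457.]
L [(253, 1), (255, 1), (255, 0), (255, 0), (224, 3), (163, 11), (232, 7), (249, 1), (246, 2), (245, 1), (245, 1), (246, 1), (250, 0), (251, 4), (135, 36), (83, 123), (86, 119), (93, 115), (92, 119), (92, 116), (93, 118), (94, 117), (95, 118), (111, 122)]
L [3.00000e-02 1.00000e+00 5.24515e+02 9.03310e+01] 88.29291
R [(182, 113), (186, 112), (188, 113), (174, 94), (140, 31), (148, 9), (224, 6), (249, 1), (246, 1), (245, 1), (246, 2), (246, 1), (248, 1), (251, 3), (191, 19), (99, 95), (94, 136), (98, 120), (96, 114), (94, 117), (96, 120), (102, 120), (103, 119), (97, 118)]
R [ 2.40000e-02  1.00000e+00  4.87946e+02 -1.32929e+02] 88.646996
edges [[526.0, 196.0], [521.0, -22.0], [488.0, -27.0], [483.0, -244.0]]
330.8307800292969 201.7923126220703 8.46239185333252
lock ring [[639.0, -26.0]]
[325 196  13  12 126] [330.9047619 201.5      ]
lock [[639.0, -26.0]]
stapler [[453.0, -284.0], [587.0, -303.0], [583.0, -338.0], [449.0, -318.0]]
cup [[524.0, 270.0], [525.0, 229.0]]
[[-0.97, 0.25, -0.0], [0.25, 0.97, -0.0], [0.0, -0.0, -1.0]]
```

Unit yaw is about −1.5°, with its origin near (723,−29). Shut faces should be at about (579,88) on the left and (573,−136) on the right, so the drawers are open about 54 and 87 mm. The measured sizes (458×260) and face spacing check out. First I swing over to the front of the left drawer with the jaw shut.

play_rows([
  [[-3.5, -3.4, 0, 0, 0, -2.58], [-7, -6.8, 0, 0, 0, -5.16], [-10.5, -10.2, 0, 0, 0, -7.74], [-14, -13.6, 0, 0, 0, -10.32], [-17.5, -17, 0, 0, 0, -12.9]],
], jaw=0)

```text
time: 0.65
tool_pos: [276.6, 371.4, 231.0]
tcp_rot: [-180.0, -0.0, 178.7]
ft_force: [2.1, 0.1, -0.1]
finger_gap: 12.1
grip_force: 0.0
```

play_rows([
  [[-2.4, -4, 0, 0, 0, 0], [-4.8, -8, 0, 0, 0, 0], [-7.2, -12, 0, 0, 0, 0], [-9.6, -16, 0, 0, 0, 0], [-12, -20, 0, 0, 0, 0]],
])

```text
time: 1.15
tool_pos: [391.5, 168.3, 231.3]
tcp_rot: [180.0, 0.0, 178.5]
ft_force: [0.5, 1.1, -0.3]
finger_gap: -0.4
grip_force: 0.0
```

play_rows([
  [[-1.6, -1.6, 3.5, 0, 0, 0], [-3.2, -3.2, 7, 0, 0, 0], [-4.8, -4.8, 10.5, 0, 0, 0], [-6.4, -6.4, 14, 0, 0, 0], [-8, -7.9, 17.6, 0, 0, 0]],
])

```text
time: 1.65
tool_pos: [469.5, 88.2, 54.0]
tcp_rot: [180.0, 0.0, 178.5]
ft_force: [0.6, 0.0, 0.2]
finger_gap: -0.1
grip_force: 0.0
```

```bash
python3 - <<'E'
from h import *
print(sensors.sense()["tool_pos"],sensors.sense()["ft_force"],sensors.sense()["finger_gap"])
cv2.imwrite("pics/s1.png",optics.snapshot("side")["pixels"][:,:,::-1])
E
```

```text
[469.49039198  88.18963849  53.99036478] [0.56352829 0.00060564 0.18756805] -0.07125533770996519
```

View pics/s1.png

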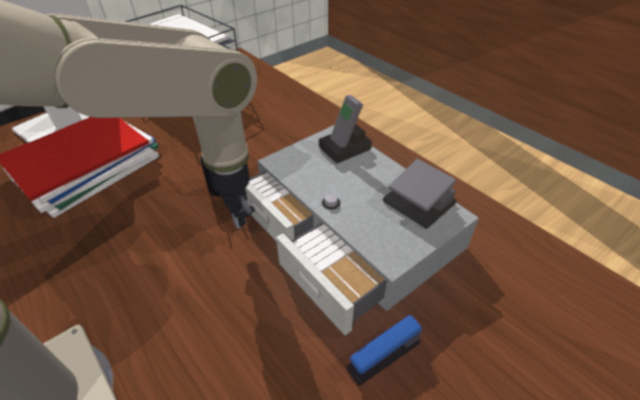

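The fingertips (238,215) stand just in front of the left drawer face, clear of everything. Next I push gently along tool −x.

play_rows([
  [[-0.8, 0, 0, 0, 0, 0], [-1.6, 0, 0, 0, 0, 0], [-2.4, 0, 0, 0, 0, 0], [-3.2, 0, 0, 0, 0, 0], [-4, 0, 0, 0, 0, 0]],
])

```text
time: 2.2
tool_pos: [510.7, 88.6, 56.8]
tcp_rot: [180.0, 0.2, 178.6]
ft_force: [0.4, 0.2, -1.1]
finger_gap: 0.0
grip_force: 0.0
```

play_rows([
  [[-0.5, 0, 0, 0, 0, 0], [-1, 0, 0, 0, 0, 0], [-1.5, 0, 0, 0, 0, 0], [-2, 0, 0, 0, 0, 0], [-2.5, 0, 0, 0, 0, 0]],
])

```text
time: 2.7
tool_pos: [534.7, 87.8, 56.1]
tcp_rot: [180.0, 0.1, 178.5]
ft_force: [-2.6, 1.6, 7.0]
finger_gap: 0.1
grip_force: 0.0
```

play_rows([
  [[-0.5, 0, 0, 0, 0, 0], [-1, 0, 0, 0, 0, 0], [-1.5, 0, 0, 0, 0, 0], [-2, 0, 0, 0, 0, 0], [-2.5, 0, 0, 0, 0, 0]],
])

```text
time: 3.2
tool_pos: [559.7, 87.1, 56.1]
tcp_rot: [180.0, 0.1, 178.5]
ft_force: [-1.9, 0.4, 6.8]
finger_gap: -0.1
grip_force: 0.0
```

play_rows([
  [[-0.15, 0, 0, 0, 0, 0], [-0.3, 0, 0, 0, 0, 0], [-0.45, 0, 0, 0, 0, 0], [-0.6, 0, 0, 0, 0, 0], [-0.75, 0, 0, 0, 0, 0]],
])

```text
time: 3.7
tool_pos: [566.0, 86.7, 55.9]
tcp_rot: [180.0, -0.1, 178.5]
ft_force: [-13.6, -1.0, 14.6]
finger_gap: 0.1
grip_force: 0.0
```

play_rows([
  [[-0.06, 0, 0, 0, 0, 0], [-0.12, 0, 0, 0, 0, 0], [-0.18, 0, 0, 0, 0, 0], [-0.24, 0, 0, 0, 0, 0], [-0.3, 0, 0, 0, 0, 0]],
])

```text
time: 4.2
tool_pos: [565.9, 86.8, 55.7]
tcp_rot: [-180.0, -0.5, 178.6]
ft_force: [-29.1, -0.1, 25.9]
finger_gap: -0.2
grip_force: 0.0
```

Firm stop at x=566 (reaction 29 N), as predicted. Back off and go to the right drawer.

play_rows([
  [[1.5, 0, 0, 0, 0, 0], [4.5, 0, 0, 0, 0, 0], [8, 0, 0, 0, 0, 0], [11, 0, 0, 0, 0, 0], [13, 0, 0, 0, 0, 0]],
])

```text
time: 4.7
tool_pos: [437.2, 89.9, 54.6]
tcp_rot: [-180.0, -0.1, 178.5]
ft_force: [-0.4, -0.2, 1.1]
finger_gap: -0.5
grip_force: 0.0
```

play_rows([
  [[0, -4.4, 0, 0, 0, 0], [0, -8.8, 0, 0, 0, 0], [0, -13.2, 0, 0, 0, 0], [0, -17.6, 0, 0, 0, 0], [0, -22, 0, 0, 0, 0]],
])

```text
time: 5.2
tool_pos: [433.6, -131.8, 55.5]
tcp_rot: [-180.0, 0.0, 178.5]
ft_force: [2.2, -0.4, 0.5]
finger_gap: 0.2
grip_force: 0.0
```

```bash
python3 - <<'E'
from h import *
s=sensors.sense();print(s["tool_pos"],s["ft_force"])
a=optics.snapshot("top")["pixels"];b=optics.snapshot("side")["pixels"]
cv2.imwrite("pics/s2.png",np.vstack([a[80:320,160:500],b[90:390,120:460]])[:,:,::-1])
E
```

```text
[ 433.59854023 -131.80894278   55.46459309] [ 2.20391962 -0.35019816  0.48848518]
```

View pics/s2.png

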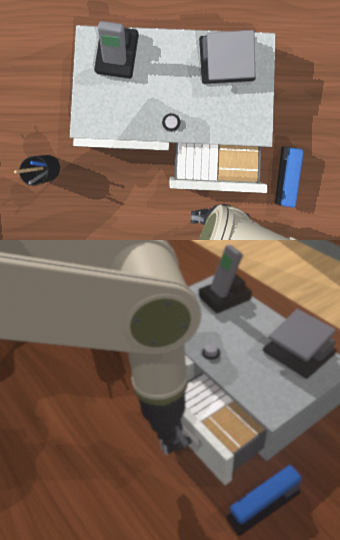

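The left front (crop row 143) now sits flush on the body and the fingertips stand in front of the right front, with the stapler clear. Next I push the right drawer, expecting the stop near x=560.

play_rows([
  [[-0.8, 0, 0, 0, 0, 0], [-1.6, 0, 0, 0, 0, 0], [-2.4, 0, 0, 0, 0, 0], [-3.2, 0, 0, 0, 0, 0], [-3.8, 0, 0, 0, 0, 0]],
])

```text
time: 5.8
tool_pos: [472.9, -130.1, 55.3]
tcp_rot: [180.0, 0.0, 178.6]
ft_force: [-0.1, 0.0, -0.2]
finger_gap: -0.2
grip_force: 0.0
```

play_rows([
  [[-0.5, 0, 0, 0, 0, 0], [-1.1, 0, 0, 0, 0, 0], [-1.7, 0, 0, 0, 0, 0], [-2.4, 0, 0, 0, 0, 0], [-3, 0, 0, 0, 0, 0]],
])

```text
time: 6.3
tool_pos: [502.1, -131.8, 55.0]
tcp_rot: [180.0, -0.0, 178.5]
ft_force: [-2.3, 0.8, -0.8]
finger_gap: -0.2
grip_force: 0.0
```

play_rows([
  [[-0.6, 0, 0, 0, 0, 0], [-1.2, 0, 0, 0, 0, 0], [-1.8, 0, 0, 0, 0, 0], [-2.4, 0, 0, 0, 0, 0], [-3, 0, 0, 0, 0, 0]],
])

```text
time: 6.8
tool_pos: [532.3, -132.7, 55.3]
tcp_rot: [-180.0, -0.0, 178.5]
ft_force: [-2.6, -0.5, -0.5]
finger_gap: 0.1
grip_force: 0.0
```

play_rows([
  [[-0.5, 0, 0, 0, 0, 0], [-0.9, 0, 0, 0, 0, 0], [-1.3, 0, 0, 0, 0, 0], [-1.6, 0, 0, 0, 0, 0], [-1.9, 0, 0, 0, 0, 0]],
])

```text
time: 7.3
tool_pos: [551.1, -133.1, 55.4]
tcp_rot: [-180.0, 0.0, 178.5]
ft_force: [-2.6, -0.8, 0.3]
finger_gap: -0.6
grip_force: 0.0
```

play_rows([
  [[-0.16, 0, 0, 0, 0, 0], [-0.32, 0, 0, 0, 0, 0], [-0.48, 0, 0, 0, 0, 0], [-0.64, 0, 0, 0, 0, 0], [-0.8, 0, 0, 0, 0, 0]],
])

```text
time: 7.8
tool_pos: [559.0, -133.3, 55.4]
tcp_rot: [-180.0, 0.0, 178.5]
ft_force: [-1.8, 0.6, 1.7]
finger_gap: 0.2
grip_force: 0.0
```

play_rows([
  [[-0.08, 0, 0, 0, 0, 0], [-0.16, 0, 0, 0, 0, 0], [-0.24, 0, 0, 0, 0, 0], [-0.32, 0, 0, 0, 0, 0], [-0.4, 0, 0, 0, 0, 0]],
])

```text
time: 8.3
tool_pos: [559.0, -133.0, 53.9]
tcp_rot: [179.9, -0.5, 178.5]
ft_force: [-21.7, 0.1, 8.3]
finger_gap: 0.1
grip_force: 0.0
```

Both stops were reached within 1 mm of prediction (right x=559). Back off, rise and travel above the lock.

play_rows([
  [[1, 0, 0, 0, 0, 0], [4, 0, 0, 0, 0, 0], [4, 0, -4, 0, 0, 0], [4, 0, -8.5, 0, 0, 0], [4, 0, -12.5, 0, 0, 0]],
])

```text
time: 8.8
tool_pos: [522.9, -132.3, 182.3]
tcp_rot: [-180.0, 0.1, 178.5]
ft_force: [1.2, -0.7, -0.1]
finger_gap: 0.1
grip_force: 0.0
```

play_rows([
  [[-2.2, 2.2, 0, 0, 0, 0], [-4.5, 4.4, 0, 0, 0, 0], [-6.8, 6.6, 0, 0, 0, 0], [-9, 8.8, 0.5, 0, 0, 0], [-11.3, 10.9, 2, 0, 0, 0]],
])

```text
time: 9.3
tool_pos: [641.2, -25.4, 162.6]
tcp_rot: [-180.0, 0.3, 178.5]
ft_force: [0.5, -0.8, 0.2]
finger_gap: 0.1
grip_force: 0.0
```

```bash
python3 - <<'E'
from h import *
s=sensors.sense();print(s["tool_pos"],s["ft_force"])
a=optics.snapshot("top")["pixels"];b=optics.snapshot("side")["pixels"]
cv2.imwrite("pics/s3.png",np.vstack([a[80:320,160:500],b[90:390,120:460]])[:,:,::-1])
b=optics.snapshot("side"); T=s["tool_pos"]
for P in(T,[639,-26,116],[639,-26,103]):
    c=b["R"]@np.array(P)+b["t"]; u=b["mtx"]@c; print((u[:2]/u[2]).round(1))
E
```

```text
[641.21415807 -25.36646072 162.56106064] [ 0.47554309 -0.77578717  0.21498746]
[332.  180.6]
[331.1 197.4]
[331.1 201.7]
```

View pics/s3.png

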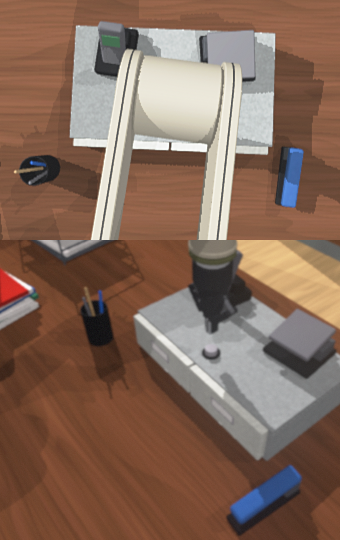

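Both fronts are flush (rows 143–152 of the top crop). In the side view the fingertip at (212,330) is right over the plunger at (211,350). Press down.

play_rows([
  [[0, 0, 1, 0, 0, 0], [0, 0, 2, 0, 0, 0], [0, 0, 3, 0, 0, 0], [0, 0, 3.7, 0, 0, 0], [0, 0, 4.2, 0, 0, 0]],
])

```text
time: 9.95
tool_pos: [637.9, -26.7, 117.2]
tcp_rot: [180.0, -0.1, 178.5]
ft_force: [0.2, 1.0, 1.2]
finger_gap: 0.1
grip_force: 0.0
```

play_rows([
  [[0, 0, 0.25, 0, 0, 0], [0, 0, 0.5, 0, 0, 0], [0, 0, 0.75, 0, 0, 0], [0, 0, 1, 0, 0, 0], [0, 0, 1.2, 0, 0, 0]],
])

```text
time: 10.45
tool_pos: [638.9, -26.4, 106.5]
tcp_rot: [-180.0, 0.0, 178.5]
ft_force: [-2.6, -1.3, 4.1]
finger_gap: 0.3
grip_force: 2.1
```

play_rows([
  [[0, 0, 0.08, 0, 0, 0], [0, 0, 0.16, 0, 0, 0], [0, 0, 0.24, 0, 0, 0], [0, 0, 0.3, 0, 0, 0], [0, 0, 0.3, 0, 0, 0]],
])

```text
time: 10.95
tool_pos: [638.9, -26.4, 104.1]
tcp_rot: [-180.0, 0.0, 178.5]
ft_force: [-4.0, -2.3, 7.0]
finger_gap: 0.2
grip_force: 3.8
```

Near the stop; press a little more for a firm reaction.

play_rows([
  [[0, 0, 0.06, 0, 0, 0], [0, 0, 0.12, 0, 0, 0], [0, 0, 0.2, 0, 0, 0], [0, 0, 0.26, 0, 0, 0], [0, 0, 0.26, 0, 0, 0]],
])

```text
time: 11.45
tool_pos: [639.0, -26.4, 103.9]
tcp_rot: [-180.0, 0.1, 178.5]
ft_force: [-12.8, -0.6, 22.6]
finger_gap: 0.4
grip_force: 11.6
```

Firm stop at z=104 with 23 N. Retreat straight up and back.

play_rows([
  [[0, 0, -1, 0, 0, 0], [0, 0, -4, 0, 0, 0], [0, 0, -8, 0, 0, 0], [0, 0, -12, 0, 0, 0], [0, 0, -15, 0, 0, 0]],
])

```text
time: 11.95
tool_pos: [639.3, -26.0, 253.4]
tcp_rot: [180.0, 0.1, 178.5]
ft_force: [0.7, -0.3, 1.0]
finger_gap: 0.0
grip_force: 0.0
```

play_rows([
  [[4.5, 0, 0, 0, 0, 0], [9, 0, 0, 0, 0, 0], [13.5, 0, 0, 0, 0, 0], [18, 0, 0, 0, 0, 0], [22, 0, 0, 0, 0, 0]],
])

```text
time: 12.45
tool_pos: [416.8, -20.2, 250.1]
tcp_rot: [180.0, -0.0, 178.6]
ft_force: [-0.1, 0.6, 1.0]
finger_gap: -0.4
grip_force: 0.0
```

play_rows([
  [[0, 0, 0, 0, 0, 0], [0, 0, 0, 0, 0, 0], [0, 0, 0, 0, 0, 0]],
])

```text
time: 12.75
tool_pos: [419.6, -20.6, 251.0]
tcp_rot: [180.0, 0.1, 178.5]
ft_force: [-0.6, 0.3, 0.7]
finger_gap: 0.4
grip_force: 0.0
```

```bash
python3 - <<'E'
from h import *
s=sensors.sense();print(s["tool_pos"],s["ft_force"])
a=optics.snapshot("top")["pixels"];b=optics.snapshot("side")["pixels"]
b=cv2.resize(b[100:330,200:500],None,fx=1.5,fy=1.5)
cv2.imwrite("pics/s4.png",np.vstack([a[80:320,100:550],b])[:,:,::-1])
E
```

```text
[419.56742734 -20.62466842 251.0149542 ] [-0.5905089   0.331141    0.73512202]
```

View pics/s4.png

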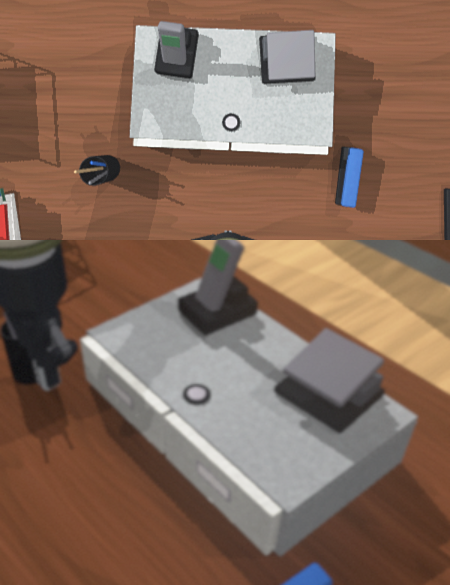

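Both drawers are flush, the plunger is down to its ring at (197,393), the cup and stapler have not moved, and the hand is clear.

```bash
python3 -c "
from bench import job
print(job.hand_in())"
```

```text
the job is handed in; nothing more can be done
None
```

I pushed both drawers shut to their stops, then pressed the lock plunger all the way in; the stapler and pen cup were not touched, the hand is clear, and the job is handed in (no verdict was returned).

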